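# Nip a star tracker in the ratchet clamp of a bonding fixture and keep hold

### The job

The star tracker on the bonding fixture has a freshly glued back cover. Pump the trigger of the ratchet bar clamp, squeezing it fully against the handle and letting it spring out again, until the star tracker is nipped between both jaws and the soft pad of the moving jaw is squeezed in by about 3 to 8 mm (more than 9 mm crushes the joint). Finish while still holding the trigger squeezed; close the jaw with the trigger only, do not touch the star tracker, and leave the other things where they are.

Things in the scene. Friction and masses are not known exactly. Their poses are not given: they have to be found in the camera images.
- fixture: bonding fixture bolted to the bench: aluminium plate 280 x 380 x 12 mm carrying a black one-hand ratchet bar clamp on its side. Origin on the underside; x from handle towards jaws, y along the bar from fixed to moving jaw, z up: (x, y, z) in mm below are in this frame. Clamp body 70 x 66 mm at (7, -3), top at z = 90; steel bar along y at z = 62. Keep off bar, moving jaw and pad
- handle_grip (a point): middle of the clamp's fixed handle where a hand grips it, at (-78, -27.5, 62). The handle leaves the clamp body at x = -28 and ends at x = -130; 19 mm deep (y from -37 to -18), 26 mm thick (z from 49 to 75), with 37 mm of free air down to the plate. The trigger stands beside it on the +y side, and both are taken together from above, closing along y
- trigger_grip (a point): middle of the trigger beside handle_grip, moves with it. The trigger is a grey bar 12 mm deep in y, 24 mm thick (z from 50 to 74), from x = -28 to about -118. Handle and trigger together measure 58 mm with the trigger out, 35 mm fully squeezed; as the handle is fixed, the middle of the pair is then at fixture y = -19
- trigger (a joint): trigger angle, rad: 0 out (springs back), 0.2 fully squeezed at its stop; trigger_grip is 112 mm from the pivot and travels 22 mm towards the handle. Asks 3 N (out) to 6 N (in) there plus 0.35 N per N of jaw force. Each full squeeze pulls the jaw about 6 mm, of which 5 mm stay after letting the trigger fully out (ratchet, pitch 5 mm); squeezes under 0.17 rad slip back
- bar (a joint): travel of bar and moving jaw, m: grows as the jaw closes towards -y. At 0 the pad's face stands 85 mm from the fixed jaw's pad
- pad (a joint): how far the soft pad on the moving jaw is squeezed in, m: 0 free, at most 0.0135; it pushes back with 4 N for each mm. Once the jaws have nipped the work, each further full squeeze of the trigger adds about 4 to 5 mm
- pad_face (a point): centre of the face of the moving jaw's black rubber pad (36 mm wide, 32 mm high), looking to the fixture's -y
- fixed_face (a point): centre of the face of the fixed jaw's pad, at (66, 30, 62) of the fixture, looking to +y
- tracker_center (a point): centre of the star tracker's box: aluminium, 50 mm in x, 55 mm between the jaws, 44 mm high, black cover towards the fixed jaw, black conical baffle on top (76 mm high in all), 0.2 to 0.4 kg. Loose on a white bed, 1 to 6 mm off the fixed jaw; the moving jaw pushes it there, squeezing the pad by less than 1 mm meanwhile
- multimeter: orange multimeter lying on the bench, 150 x 75 x 34 mm, origin at the middle of its underside; leave alone
- glue: small bottle 28 mm wide, 75 mm high, standing on the plate's far corner, origin at the middle of its underside; leave alone
- driver: screwdriver lying on the bench, leave alone
- parts_tray: grey plastic tray 90 x 140 x 22 mm on the bench to the left of the fixture, origin at the middle of its underside; leave alone
There are look-alikes about, which are no part of the job. What is shaped like the part that bears tracker_center but red is not meant.

How it is judged:
By the outcome, as a careful person would: the job done as asked, in the order asked, and still so for the second after the job is handed in, while the arm keeps its last pose, push and grip.
It also fails if it takes over 54 s, if anything falls off the work surface, if the arm or the gripper's body presses on something with over 40 N, if the wrist force passes 120 N, or if a joint passes its speed limit or range.

### The arm

A 6-joint arm with a two-finger parallel gripper is mounted at the origin on the work surface. World frame = base frame: x ahead of the robot, y to its left, z up, the work surface at z = 0. Lengths are in mm, angles in rad, forces in N, time in s.
With the tool pointing down it reaches from about 350 to 800 mm from the base axis. Payload 7.3 kg.
Tool frame: the origin (TCP) lies midway between the tips of the shut fingers; the grasp point (between the pads) lies 19 mm behind it (arm.grasp_offset is the distance from the TCP to the grasp point, in mm); z points along the fingers, y is the direction in which the jaws open and shut (so a half turn about z gives the same grasp; the last joint's range is limited). The gripper opens to 85 mm and grips with 20 to 120 N. Pads are 22 mm wide; open, the fingers measure 114 mm over their backs; the gripper's body (76 mm by 85 mm) begins 54 mm behind the grasp point. The pads swing forward as they close: fully open they stand 13 mm farther back than shut.
Start: joints at [1.175, 0.342, 1.524, -0, 1.275, -0.146], TCP at [129.769, 508.728, 231.322] pointing down, gripper open.
Joint ranges: [-2.53, 2.53], [-0.77, 2.02], [0.04, 2.7], [-1, 4.14], [0.28, 2.66], [-3.11, 3.11]. Speed limits (rad/s): [2.57, 2.57, 3.14, 3.14, 3.14, 3.14].

### API

Orientations are given as a unit quaternion [x, y, z, w].
In Python, from workcell import arm gives the robot as it stands.
- The arm moves only by the tool send_rows, never from a script. Its argument "motion" is a list of rows, each a list of 3 entries, a list of its own where there are three numbers: the opening, from 0 (shut) to 1 (fully open), then the shift along the tool's x, y, z in m, then the turn about the tool's z in rad. In form: [[gripper, [tx, ty, tz], roll], ...]. A call has 1 to 10 rows; each row is the pose to reach, as a shift and turn from the pose commanded when the call began, along the tool's axes at that moment; what a row does not reach only later rows make up. A row lasts 1/12 s, in which the tool goes at most 41.7 mm and 7.16 degrees, less where a joint would pass 70% of its speed; a pose out of reach is approached as far as the arm can. A call with a gripper value outside its range is refused whole. The fingers move at their own pace and stop on an object; "force" is the grip in N (left out, the last holds). Time passes only in rows, so rows that repeat a pose let the fingers close. It gives the time, the measured TCP pose, the force and the opening at its end, in the units of the state.
- arm.read_state(): the state, without advancing time (a new reading comes with each control period).
- arm.camera(name): name is "side" or "top"; returns a dict with "frame" (420x560x3 uint8, red, green, blue), "range_z" (420x560 float32, mm along the optical axis (not along the pixel's ray), 0 where there is no reading), "intrinsics" (3x3 intrinsics, pixels), "world_to_cam" (4x4, takes a point from world to camera coordinates). Camera axes: x right, y down, z forward; pixel columns grow to the right and rows downward; lengths in mm; the calibration is good to about 2 mm. A picture is of the moment at which its call begins.
- arm.close_job(): hands the job in, once; it reports no verdict.
The state is a dict: "t": time; "joint_pos": joint angles; "qd": joint speeds; "tau": joint torques, N m; "position": TCP position; "tcp_rot": TCP orientation; "ft_force": force on the tool from outside, world axes, zero at the start; "ft_torque": the same for the moment, N m; "finger_gap": finger opening in mm.
Only numpy, scipy, OpenCV 4.12 (cv2) and the standard library are available. Lean on these libraries where they do the work, as an engineer would, in place of code of your own. Each camera call takes 0.05 s, during which the arm holds its last target. There are 200 camera calls.

## Working session

There is one attempt and no reset: what is moved stays moved. The work goes in short steps, Python scripts to look and compute and a tool call to move; the robot and the scene stay as the last step left them, time stands still between calls to the robot, and variables do not carry over. Pictures are saved under pics/ and viewed, about 8 in all and at most 12, crops included, and the job is handed in when it is done.

Besides the shell and the picture viewer there is one more tool, called after "Call:" in YAML: its name, and indented under it one key for each argument. send_rows: Moves the arm, as the interface text tells. Its arguments: {"type":"object","properties":{"motion":{"type":"array"},"force":{"type":"number"}},"required":["motion"]}

```bash
mkdir -p pics; python3 - <<'E'
from workcell import arm
import cv2, numpy as np
for n in ["top","side"]:
    c=arm.camera(n); cv2.imwrite(f"pics/{n}0.png",c["frame"][:,:,::-1]); np.savez(f"{n}0.npz",**c)
    print(c["intrinsics"].tolist(),np.round(c["world_to_cam"],3).tolist())
s=arm.read_state(); print(s)
E
```

```text
[[499.93664919102076, 0.0, 283.6651994635975], [0.0, 499.93664919102076, 204.72566518096218], [0.0, 0.0, 1.0]] [[0.022, -1.0, 0.013, -8.505], [-0.984, -0.024, -0.174, 577.793], [0.174, -0.009, -0.985, 1622.045], [0.0, 0.0, 0.0, 1.0]]
[[423.238991998502, 0.0, 269.35994243851565], [0.0, 423.238991998502, 209.89983455718135], [0.0, 0.0, 1.0]] [[0.987, -0.158, 0.019, -577.317], [-0.064, -0.508, -0.859, 117.493], [0.146, 0.847, -0.512, 1287.917], [0.0, 0.0, 0.0, 1.0]]
{'t': 0.1, 'joint_pos': array([ 1.17498697e+00,  3.42655694e-01,  1.52487264e+00, -5.51950920e-05,
        1.27539510e+00, -1.46016130e-01]), 'qd': array([ 0.00118721, -0.00286198, -0.00325473, -0.00036084,  0.00010602,
        0.00040118]), 'tau': array([ 1.57828203e-03, -4.34460211e+01, -2.46488070e+01, -1.71060306e-04,
        4.85244702e-03, -7.74925127e-06]), 'position': array([129.65404418, 508.39235347, 230.71113088]), 'tcp_rot': array([ 1.24564137e-01,  9.92211335e-01, -6.48184491e-04, -1.52631403e-04]), 'ft_force': array([ 0.04417097,  0.5690335 , -0.55125266]), 'ft_torque': array([ 0.02775161,  0.00224551, -0.02831716]), 'finger_gap': 85.39447199554958}
```

View pics/top0.png

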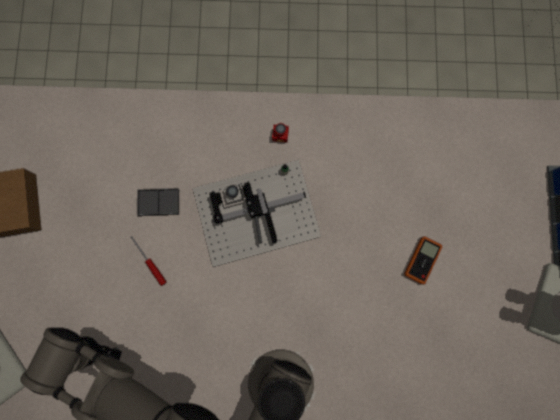

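View pics/side0.png

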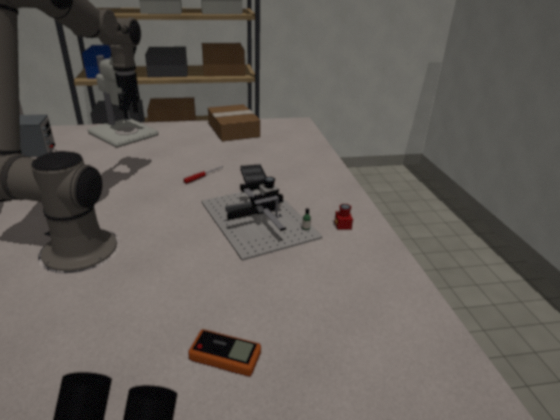

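The top view shows the plate with corners near (193,186), (300,160), (320,238) and (212,265). The handle and trigger point towards the robot at about (268,228), and the tracker is at (232,190). The red look-alike is at (280,132).

```bash
cat > h.py <<'E'
import numpy as np, cv2
def cloud(c):
    K=c["intrinsics"];T=c["world_to_cam"];z=c["range_z"].astype(float)
    v,u=np.indices(z.shape)
    P=np.stack([(u-K[0,2])/K[0,0]*z,(v-K[1,2])/K[1,1]*z,z],-1)
    W=(P-T[:3,3])@T[:3,:3]; W[z==0]=np.nan
    return W
def onplane(c,uv,h):
    K=c["intrinsics"];T=c["world_to_cam"];R=T[:3,:3]
    o=-R.T@T[:3,3]; d=(np.linalg.inv(K)@np.c_[np.atleast_2d(uv),np.ones(len(np.atleast_2d(uv)))].T).T@R
    return o+d*((h-o[2])/d[:,2])[:,None]
def proj(c,p):
    p=np.atleast_2d(p)@c["world_to_cam"][:3,:3].T+c["world_to_cam"][:3,3]
    q=p@c["intrinsics"].T; return q[:,:2]/q[:,2:]
E
python3 - <<'E'
from h import *
c=dict(np.load("top0.npz")); W=cloud(c); f=c["frame"]
box=np.zeros(f.shape[:2],bool); box[150:275,180:330]=1
bench=W[230:270,330:380,2]; print("bench z",np.nanmedian(bench))
m=box&(W[...,2]>7)
m=cv2.morphologyEx(m.astype(np.uint8),cv2.MORPH_OPEN,np.ones((3,3)))
n,l,s,_=cv2.connectedComponentsWithStats(m); k=1+np.argmax(s[1:,4])
cn=max(cv2.findContours((l==k).astype(np.uint8),0,1)[0],key=cv2.contourArea)
P=onplane(c,cn[:,0,:].astype(float),12)[:,:2].astype(np.float32)
r=cv2.minAreaRect(P); print(r, cv2.boxPoints(r).round(1).tolist())
# dark handle points
h=box&(W[...,2]>55)&(W[...,2]<85)
print(h.sum(), np.nanmedian(W[(l==k)][:,2]))
crop=f[145:280,180:335,::-1]; crop=cv2.convertScaleAbs(crop,alpha=1.8)
cv2.imwrite("pics/crop0.png",cv2.resize(crop,None,fx=5,fy=4.4*5/4.4,interpolation=cv2.INTER_CUBIC)[:600*2])
cv2.imwrite("pics/crop0.png",cv2.resize(crop,(688,600),interpolation=cv2.INTER_CUBIC))
E
```

```text
bench z -0.7735256736299194
((558.119140625, 98.82532501220703), (279.8270263671875, 379.0885009765625), 17.16622543334961) [[368.5, 238.60000610351562], [480.3999938964844, -123.5999984741211], [747.7000122070312, -41.0], [635.9000244140625, 321.20001220703125]]
1390 14.505445888492309
```

View pics/crop0.png

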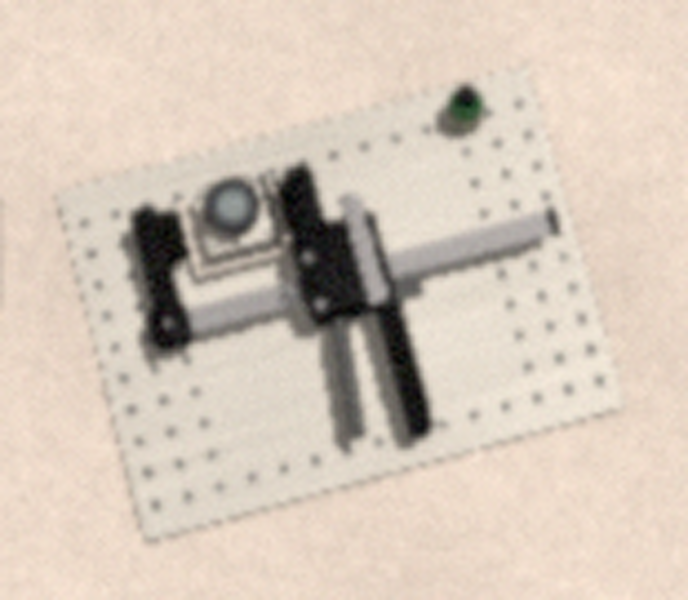

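The plate measures 280 x 379 mm against the given 280 x 380, with yaw 17.2°. I'll move above the handle.

Call:
send_rows:
  motion:
    - [1, [-0.454, -0.339, 0], -0.549]
    - [1, [-0.454, -0.339, 0], -0.549]
    - [1, [-0.454, -0.339, 0], -0.549]
    - [1, [-0.454, -0.339, 0], -0.549]
    - [1, [-0.454, -0.339, 0], -0.549]
    - [1, [-0.454, -0.339, 0], -0.549]
    - [1, [-0.454, -0.339, 0], -0.549]
    - [1, [-0.454, -0.339, 0], -0.549]
    - [1, [-0.454, -0.339, 0], -0.549]
    - [1, [-0.454, -0.339, 0], -0.549]
  force: 40

```text
t: 0.93
position: [378.9, 200.0, 231.3]
tcp_rot: [-0.149, 0.989, 0.0, -0.0]
ft_force: [0.9, -0.0, -0.3]
finger_gap: 85.0
```

```bash
cat >> h.py <<'E'
from scipy.spatial.transform import Rotation as Ro
C=np.array([558.1,98.8,0.]); YAW=17.17
F=Ro.from_euler('z',YAW,degrees=True).as_matrix()
def w(p): return C+F@np.asarray(p,float)
def delta(s,p):
    """tool shift (m) and roll to bring TCP to fixture point p, tool y along fixture y"""
    R=Ro.from_quat(s["tcp_rot"]).as_matrix()
    d=R.T@(w(p)-s["position"])/1000
    a=R.T@F[:,1]; return d.round(4), round(float(np.arctan2(-a[0],a[1])),4)
def fix(s): return (F.T@(s["position"]-C)).round(1)
E
python3 - <<'E'
from h import *; from workcell import arm
s=arm.read_state(); print(s["t"],s["position"],delta(s,(-78,-8,160)))
c=dict(np.load("top0.npz"));f=c["frame"].astype(int)
for n,p in dict(htip=(-130,-27.5,75),hgrip=(-78,-27.5,75),body=(7,-3,90),fixed=(66,30,78)).items(): print(n,((proj(c,w(p))-[180,145])*4.44).round())
E
```

```text
0.9333 [378.88686273 199.98716119 231.28157088] (array([-0.0634, -0.1576,  0.0713]), -0.0004)
htip [[417. 441.]]
hgrip [[398. 373.]]
body [[334. 269.]]
fixed [[271. 209.]]
```

Call:
send_rows:
  motion:
    - [1, [-0.063, -0.158, 0.07], 0]
    - [1, [-0.063, -0.158, 0.07], 0]
    - [1, [-0.063, -0.158, 0.07], 0]
    - [1, [-0.063, -0.158, 0.07], 0]
    - [1, [-0.063, -0.158, 0.07], 0]
    - [1, [-0.063, -0.158, 0.07], 0]

```text
t: 1.43
position: [485.9, 66.5, 159.2]
tcp_rot: [-0.147, 0.989, -0.0, -0.002]
ft_force: [-0.8, -0.7, -0.3]
finger_gap: 85.3
```

```bash
cat >> h.py <<'E'
def shot(arm,tag,n=5):
    out=[]
    for name in ("top","side"):
        L=[arm.camera(name) for _ in range(n)]
        c=dict(L[-1]); c["avg"]=np.mean([x["frame"].astype(float) for x in L],0)
        np.savez(f"{name}_{tag}.npz",**c); out.append(c)
    return out
def crop(c,x,y,ww,hh,k,gain=1.8):
    return cv2.resize(cv2.convertScaleAbs(c["avg"][y:y+hh,x:x+ww,::-1],alpha=gain),None,fx=k,fy=k,interpolation=cv2.INTER_CUBIC)
E
python3 - <<'E'
from h import *; from workcell import arm
s=arm.read_state(); print(s["t"],fix(s),delta(s,(-78,-8,41)))
t,sd=shot(arm,"a",2)
a=crop(t,185,150,140,120,2.8);b=crop(sd,190,160,140,120,2.8)
cv2.imwrite("pics/a.png",np.hstack([a,b]))
for n,p in dict(hgrip=(-78,-27.5,75),htip=(-130,-27.5,62),fixed=(66,30,62)).items(): print(n,(proj(t,w(p))-[185,150])*2.8,(proj(sd,w(p))-[190,160])*2.8+[392,0])
E
```

```text
1.4333 [-78.5  -9.6 159.2] (array([-0.0008,  0.0015,  0.1182]), -0.0046)
hgrip [[236.85614324 221.35434136]] [[528.76105777 136.43077464]]
htip [[248.98023004 265.2342591 ]] [[486.74316983 155.86427368]]
fixed [[157.94758901 120.17736675]] [[618.31930658  99.48700536]]
```

View pics/a.png

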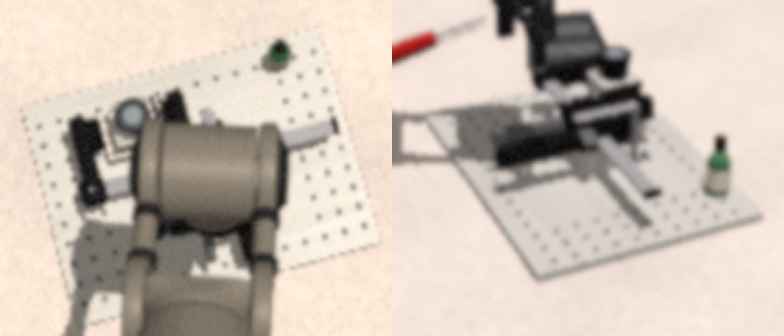

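The handle shows in the side crop at (495–565, 130–155), as projected. In the top view the arm hides the handle, while the moving jaw at (85,150) and the bar end at (333,127) stay visible. I'll check the handle's y against the first top image.

```bash
python3 - <<'E'
from h import *
c=dict(np.load("top0.npz"));g=c["frame"].astype(float).mean(-1)
xs=np.arange(-150,-40,10);ys=np.arange(-70,50,4)
print("    ",*ys)
for x in xs:
    uv=proj(c,np.array([w((x,y,75)) for y in ys])).astype(np.float32)
    v=cv2.remap(g.astype(np.float32),uv[:,:1],uv[:,1:],1).ravel()
    print(x,*v.astype(int))
W=cloud(c)
E
```

```text
-70 -66 -62 -58 -54 -50 -46 -42 -38 -34 -30 -26 -22 -18 -14 -10 -6 -2 2 6 10 14 18 22 26 30 34 38 42 46
-150 121 124 119 118 115 115 117 116 115 117 116 116 119 117 114 114 114 116 118 115 112 114 113 110 114 113 112 116 117 112
-140 121 121 119 119 118 118 118 122 118 117 118 117 117 118 117 116 118 117 116 117 116 116 117 117 117 118 118 118 121 118
-130 121 122 121 121 120 119 118 118 114 107 102 92 78 77 89 108 116 117 117 120 118 119 120 118 116 118 119 118 119 117
-120 101 117 121 121 118 105 95 81 47 13 12 22 41 55 64 91 110 102 99 114 118 113 108 84 78 106 117 119 115 99
-110 124 123 123 122 121 120 113 79 30 15 12 20 41 56 64 89 114 119 115 98 67 51 54 56 60 80 110 117 118 118
-100 123 121 120 120 120 120 107 65 22 13 11 16 43 56 66 97 116 119 114 90 62 50 48 57 70 97 117 119 118 118
-90 121 122 121 120 121 120 109 64 22 11 9 17 42 57 62 81 110 119 111 83 56 46 49 55 68 96 115 120 119 118
-80 121 121 122 122 122 121 109 68 21 12 11 23 42 57 65 89 113 119 108 70 53 48 54 61 82 111 118 118 118 118
-70 123 122 123 121 123 121 110 70 22 12 12 26 47 57 64 90 116 117 99 64 50 46 53 60 82 111 118 117 118 117
-60 124 124 124 124 123 122 111 68 23 13 11 20 43 57 64 84 114 115 87 59 47 50 58 70 96 114 119 119 119 118
-50 124 124 124 124 125 124 112 69 22 9 14 20 45 56 62 84 114 111 81 56 46 50 59 68 96 115 119 119 118 119
```

The handle appears 3–4 mm towards −y of the plate-based estimate, with its tip near x = −126. I'll use that direct measurement and descend centred on y ≈ −11, then settle the rest by feel.

Call:
send_rows:
  motion:
    - [1, [-0.002, -0.001, 0.04], 0]
    - [1, [-0.002, -0.001, 0.08], 0]
    - [1, [-0.002, -0.001, 0.1], 0]
    - [1, [-0.002, -0.001, 0.118], 0]
    - [1, [-0.002, -0.001, 0.118], 0]
    - [1, [-0.002, -0.001, 0.118], 0]

```text
t: 2.13
position: [486.7, 70.1, 43.7]
tcp_rot: [-0.15, 0.989, 0.0, -0.0]
ft_force: [-0.1, 0.3, 0.9]
finger_gap: 85.3
```

```bash
cat > st.py <<'E'
from h import *; from workcell import arm
s=arm.read_state(); print("t",s["t"],"fix",fix(s),"F_fix",(F.T@s["ft_force"]).round(1),"gap",round(float(s["finger_gap"]),1), (F.T@s["ft_torque"]).round(2))
E
python3 st.py
```

```text
t 2.1333 fix [-76.7  -6.3  43.7] F_fix [0.  0.3 0.9] gap 85.3 [ 0.01 -0.02  0.  ]
```

Call:
send_rows:
  motion:
    - [1, [0, -0.006, 0.003], 0]
    - [1, [0, -0.013, 0.003], 0]
    - [0.7, [0, -0.013, 0.003], 0]
    - [0.5, [0, -0.013, 0.003], 0]
    - [0.5, [0, -0.013, 0.003], 0]
    - [0.5, [0, -0.013, 0.003], 0]
  force: 40

```text
t: 2.63
position: [491.9, 54.6, 41.7]
tcp_rot: [-0.15, 0.989, -0.002, 0.001]
ft_force: [-2.0, -11.5, 8.3]
finger_gap: 43.1
```

```bash
python3 st.py
```

```text
t 2.6333 fix [-76.3 -22.7  41.7] F_fix [ -5.3 -10.4   8.3] gap 43.1 [-1.38  0.69 -0.04]
```

Call:
send_rows:
  motion:
    - [0.45, [0, -0.003, 0], 0]
    - [0.3, [0, -0.005, 0], 0]
    - [0.3, [0, -0.005, 0], 0]
    - [0.3, [0, -0.005, 0], 0]
  force: 40

```text
t: 2.97
position: [493.3, 50.3, 42.4]
tcp_rot: [-0.149, 0.989, -0.001, 0.001]
ft_force: [-4.6, -8.8, 17.6]
finger_gap: 33.6
```

```bash
python3 st.py;python3 - <<'E'
from h import *; from workcell import arm
t,sd=shot(arm,"b",2)
cv2.imwrite("pics/b.png",np.hstack([crop(t,185,150,140,120,2.8),crop(sd,190,160,140,120,2.8)]))
E
```

```text
t 2.9667 fix [-76.2 -27.2  42.4] F_fix [-7.  -7.1 17.6] gap 33.6 [-0.92  0.99  0.07]
```

View pics/b.png

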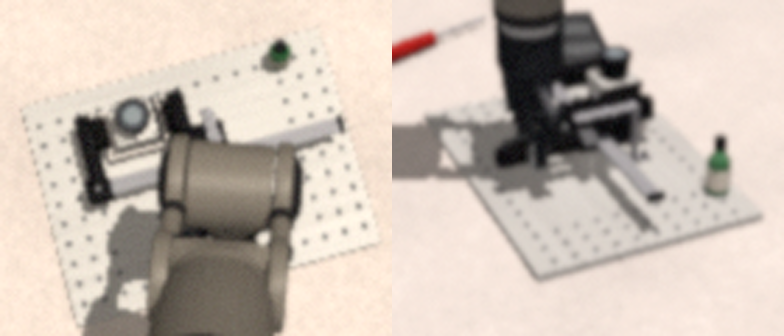

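The gap is 33.6 mm, so the trigger is fully squeezed, and the jaw and bar end have each shifted about 6 px in the crop. Next: another pump cycle, plus a measurement of bar travel from the bar-end profile.

```bash
cat >> h.py <<'E'
def prof(c,x0,x1,y0,y1,z,img=None):
    ys=np.arange(y0,y1,1.); g=c["avg"].mean(-1).astype(np.float32); acc=[]
    for x in np.arange(x0,x1+.1,2):
        uv=proj(c,np.array([w((x,y,z)) for y in ys])).astype(np.float32)
        acc.append(cv2.remap(g,uv[:,:1],uv[:,1:],cv2.INTER_CUBIC).ravel())
    return ys,np.mean(acc,0)
E
python3 - <<'E'
from h import *
for n in "ab":
    c=dict(np.load(f"top_{n}.npz"))
    for x0,x1,y0,y1 in((-4,14,-220,-130),(50,80,90,160)):
        ys,p=prof(c,x0,x1,y0,y1,62); print(n,[(int(a),int(b)) for a,b in zip(ys[::3],p[::3])])
E
```

```text
a [(-220, 126), (-217, 126), (-214, 126), (-211, 126), (-208, 127), (-205, 126), (-202, 125), (-199, 126), (-196, 126), (-193, 126), (-190, 125), (-187, 123), (-184, 124), (-181, 131), (-178, 128), (-175, 109), (-172, 71), (-169, 60), (-166, 85), (-163, 102), (-160, 104), (-157, 103), (-154, 102), (-151, 103), (-148, 103), (-145, 103), (-142, 102), (-139, 103), (-136, 104), (-133, 103)]
a [(90, 77), (93, 99), (96, 108), (99, 77), (102, 36), (105, 18), (108, 17), (111, 15), (114, 13), (117, 13), (120, 14), (123, 15), (126, 13), (129, 14), (132, 22), (135, 40), (138, 57), (141, 66), (144, 81), (147, 106), (150, 120), (153, 125), (156, 125), (159, 126)]
b [(-220, 127), (-217, 126), (-214, 126), (-211, 127), (-208, 127), (-205, 127), (-202, 125), (-199, 126), (-196, 127), (-193, 127), (-190, 126), (-187, 122), (-184, 114), (-181, 93), (-178, 64), (-175, 70), (-172, 95), (-169, 106), (-166, 106), (-163, 105), (-160, 104), (-157, 104), (-154, 103), (-151, 103), (-148, 104), (-145, 103), (-142, 103), (-139, 103), (-136, 103), (-133, 103)]
b [(90, 55), (93, 38), (96, 22), (99, 16), (102, 15), (105, 14), (108, 11), (111, 14), (114, 17), (117, 16), (120, 14), (123, 14), (126, 26), (129, 47), (132, 63), (135, 80), (138, 104), (141, 117), (144, 114), (147, 115), (150, 121), (153, 125), (156, 126), (159, 126)]
```

Call:
send_rows:
  motion:
    - [0.6, [0, 0.001, -0.001], 0]
    - [1, [0, 0.003, -0.001], 0]
    - [1, [0, 0.003, -0.001], 0]
    - [1, [0, 0.003, -0.001], 0]
    - [1, [0, 0.003, -0.001], 0]
    - [0.6, [0, 0.0, -0.001], 0]
    - [0.3, [0, -0.002, -0.001], 0]
    - [0.3, [0, -0.002, -0.001], 0]
    - [0.3, [0, -0.002, -0.001], 0]
    - [0.3, [0, -0.002, -0.001], 0]
  force: 40

```text
t: 4.0
position: [493.0, 50.1, 41.9]
tcp_rot: [-0.149, 0.989, 0.0, -0.0]
ft_force: [-3.3, 3.7, 8.5]
finger_gap: 33.4
```

```bash
python3 st.py;python3 - <<'E'
from h import *; from workcell import arm
shot(arm,"c",2)
c=dict(np.load(f"top_c.npz"))
for x0,x1,y0,y1 in((-4,14,-220,-130),(50,80,90,160)):
        ys,p=prof(c,x0,x1,y0,y1,62); print([(int(a),int(b)) for a,b in zip(ys[::3],p[::3])])
E
```

```text
t 4.0 fix [-76.6 -27.3  41.9] F_fix [-2.   4.5  8.5] gap 33.4 [0.98 0.24 0.2 ]
[(-220, 127), (-217, 127), (-214, 126), (-211, 127), (-208, 127), (-205, 127), (-202, 127), (-199, 126), (-196, 127), (-193, 127), (-190, 122), (-187, 102), (-184, 68), (-181, 59), (-178, 84), (-175, 104), (-172, 107), (-169, 106), (-166, 105), (-163, 103), (-160, 103), (-157, 103), (-154, 103), (-151, 104), (-148, 104), (-145, 103), (-142, 103), (-139, 103), (-136, 103), (-133, 103)]
[(90, 25), (93, 18), (96, 19), (99, 16), (102, 12), (105, 12), (108, 16), (111, 16), (114, 15), (117, 13), (120, 23), (123, 41), (126, 58), (129, 69), (132, 88), (135, 113), (138, 124), (141, 121), (144, 114), (147, 114), (150, 121), (153, 126), (156, 126), (159, 126)]
```

Bar-end position: −169.5 → −176.7 → −181.5, so about 7 mm and then 5 mm. The first squeeze leaves the work gap unknown, so I'll look at the gap before pumping on.

```bash
cat >> h.py <<'E'
def barend(c):
    ys,p=prof(c,-4,14,-225,-130,62); i=int(np.argmin(p)); q=np.clip(95-p,0,None)
    sl=slice(max(i-8,0),i+9); return round(float((ys[sl]*q[sl]).sum()/q[sl].sum()),1)
def rect(c,z,k=5,x0=20,x1=110,y0=0,y1=150):
    X,Y=np.meshgrid(np.arange(x1,x0,-1/k),np.arange(y1,y0,-1/k),indexing='ij')
    P=np.stack([X,Y,np.full(X.shape,z)],-1).reshape(-1,3)@F.T+C
    uv=proj(c,P).astype(np.float32).reshape(*X.shape,2)
    return cv2.convertScaleAbs(cv2.remap(c["avg"].astype(np.float32)[:,:,::-1],uv[...,0],uv[...,1],cv2.INTER_CUBIC),alpha=2.0)
E
python3 - <<'E'
from h import *
R=[]
for n in "abc":
    c=dict(np.load(f"top_{n}.npz")); print(n,barend(c))
    if n!="b": R.append(rect(c,78,k=3.3 if 0 else 3))
# column grid every 10mm
o=np.vstack(R); 
for y in range(0,150,10): cv2.line(o,((150-y)*3,0),((150-y)*3,8 if y%50 else 25),(0,0,255),1)
cv2.imwrite("pics/c.png",cv2.resize(o,None,fx=1.1,fy=1.1))
for n in "ac":
    c=dict(np.load(f"top_{n}.npz")); ys,p=prof(c,44,52,10,120,78); print(n,[(int(a),int(b)) for a,b in zip(ys[::2],p[::2])])
E
```

```text
a -169.6
b -176.8
c -181.8
a [(10, 59), (12, 60), (14, 61), (16, 62), (18, 63), (20, 63), (22, 62), (24, 60), (26, 56), (28, 52), (30, 50), (32, 52), (34, 57), (36, 63), (38, 66), (40, 68), (42, 69), (44, 69), (46, 69), (48, 69), (50, 66), (52, 62), (54, 54), (56, 44), (58, 37), (60, 39), (62, 48), (64, 61), (66, 74), (68, 83), (70, 89), (72, 91), (74, 94), (76, 97), (78, 97), (80, 96), (82, 93), (84, 83), (86, 72), (88, 74), (90, 85), (92, 102), (94, 112), (96, 106), (98, 87), (100, 66), (102, 59), (104, 55), (106, 48), (108, 41), (110, 35), (112, 28), (114, 21), (116, 15), (118, 13)]
c [(10, 13), (12, 11), (14, 10), (16, 12), (18, 13), (20, 20), (22, 35), (24, 52), (26, 61), (28, 59), (30, 52), (32, 54), (34, 68), (36, 84), (38, 94), (40, 101), (42, 106), (44, 108), (46, 107), (48, 106), (50, 106), (52, 106), (54, 106), (56, 102), (58, 96), (60, 87), (62, 80), (64, 81), (66, 86), (68, 88), (70, 90), (72, 92), (74, 95), (76, 97), (78, 98), (80, 98), (82, 94), (84, 82), (86, 63), (88, 50), (90, 45), (92, 52), (94, 54), (96, 49), (98, 38), (100, 27), (102, 15), (104, 13), (106, 17), (108, 17), (110, 17), (112, 17), (114, 14), (116, 13), (118, 18)]
```

View pics/c.png

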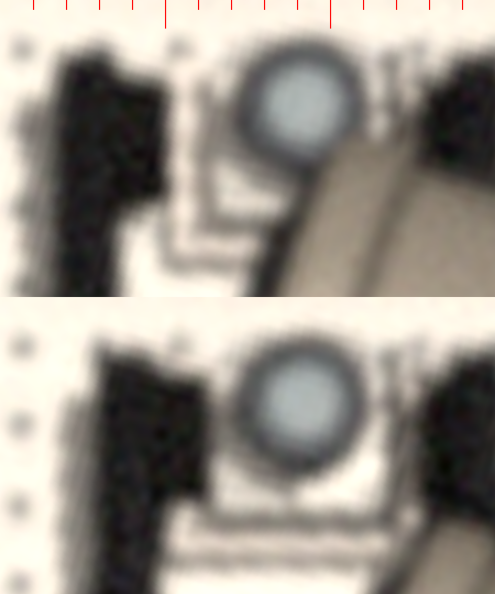

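Rectified pictures at 3.3 px/mm: in the initial state the pad face is at x=166 and the fixed face at x=424, a 78 mm gap, so bar ≈ 7 mm. It is now 208 to 424, or 65.5 mm, so bar ≈ 19 mm. The nip comes at 55 mm, so I expect about three more squeezes and will measure after each.

Call:
send_rows:
  motion:
    - [0.6, [0, 0.003, 0], 0]
    - [1, [0, 0.005, 0], 0]
    - [1, [0, 0.005, 0], 0]
    - [1, [0, 0.005, 0], 0]
    - [1, [0, 0.005, 0], 0]
    - [0.6, [0, 0.003, 0], 0]
    - [0.3, [0, 0.001, 0], 0]
    - [0.3, [0, 0.001, 0], 0]
    - [0.3, [0, 0.001, 0], 0]
    - [0.3, [0, 0.001, 0], 0]
  force: 40

```text
t: 5.03
position: [493.0, 50.2, 42.1]
tcp_rot: [-0.149, 0.989, -0.001, 0.0]
ft_force: [-3.6, -3.3, 7.3]
finger_gap: 33.3
```

```bash
cat > m.py <<'E'
import sys; exec(open("st.py").read())
tag=sys.argv[1]; t,sd=shot(arm,tag,4)
def edge(x0,x1,y0,y1,lev,z=78):
    ys,p=prof(t,x0,x1,y0,y1,z); k=np.where(np.diff(np.sign(p-lev)))[0]
    return [round(float(ys[i]+(lev-p[i])/(p[i+1]-p[i])),1) for i in k]
r=rect(t,95); g=cv2.medianBlur(r,5)
m=((r[...,0].astype(int)-r[...,2]>8)).astype(np.uint8)   # bluish lens
n,l,s,ce=cv2.connectedComponentsWithStats(m); k=1+np.argmax(s[1:,4])
print("barend",barend(t),"lens y",round(150-ce[k][0]/5,1),"x",round(110-ce[k][1]/5,1),s[k,4],"edges",edge(54,80,5,110,35))
E
python3 m.py d; python3 - <<'E'
E
```

```text
t 5.0333 fix [-76.6 -27.2  42.1] F_fix [-4.4 -2.1  7.3] gap 33.3 [0.06 0.56 0.11]
barend -186.6 lens y 59.4 x 77.4 1 edges [24.0, 84.9]
```

Call:
send_rows:
  motion:
    - [0.6, [0, 0.002, 0], 0]
    - [1, [0, 0.004, 0], 0]
    - [1, [0, 0.004, 0], 0]
    - [1, [0, 0.004, 0], 0]
    - [1, [0, 0.004, 0], 0]
    - [0.6, [0, 0.002, 0], 0]
    - [0.3, [0, 0, 0], 0]
    - [0.3, [0, 0, 0], 0]
    - [0.3, [0, 0, 0], 0]
    - [0.3, [0, 0, 0], 0]
  force: 40

```text
t: 6.27
position: [493.0, 50.2, 42.1]
tcp_rot: [-0.149, 0.989, -0.001, 0.0]
ft_force: [-3.1, -3.6, 8.2]
finger_gap: 33.6
```

```bash
sed -i 's/^m=.*/m=(r[...,2].astype(int)-r[...,0]<-3).astype(np.uint8)*(r.mean(-1)>120).astype(np.uint8)/; s/-r\[...,2\]>8/&/' m.py; sed -i 's/^r=rect.*/r=rect(t,95)/; s/^m=.*/m=cv2.inRange(cv2.cvtColor(r,cv2.COLOR_BGR2HSV),(80,12,90),(130,255,255))/' m.py; python3 m.py e; python3 - <<'E'
from h import *
o=[]
for n in "cde":
    c=dict(np.load(f"top_{n}.npz")); r=rect(c,95,k=5)
    m=cv2.inRange(cv2.cvtColor(r,cv2.COLOR_BGR2HSV),(80,12,90),(130,255,255)); k,l,s,ce=cv2.connectedComponentsWithStats(m); i=1+np.argmax(s[1:,4]); print(n,150-ce[i][0]/5,s[i,4])
    o.append(rect(c,78,k=3)[:,:360])
cv2.imwrite("pics/e.png",cv2.resize(np.vstack(o[1:]),None,fx=1.1,fy=1.1))
E
```

```text
t 6.2667 fix [-76.6 -27.2  42.1] F_fix [-4.  -2.6  8.2] gap 33.6 [0.07 0.6  0.04]
barend -191.2 lens y 57.3 x 77.4 312 edges [24.9, 81.6]
c 53.43490136570561 659
d 65.08794326241136 423
e 57.29358974358975 312
```

View pics/e.png

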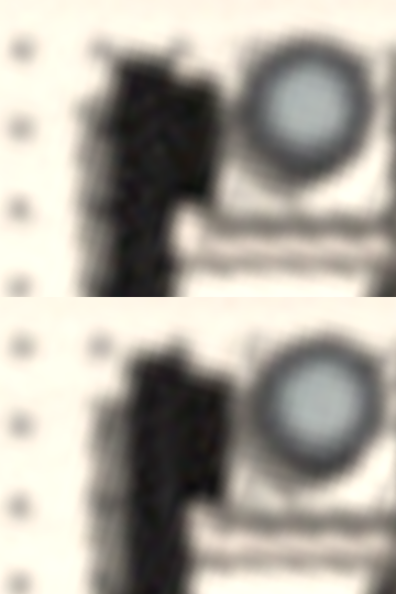

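Between the last two squeezes the tracker slid from x≈308 to x≈320 (about 3.6 mm, 5.5 mm in all), so it is at or nearly at the fixed jaw. Bar end −191.2, bar ≈ 29. One more pump.

Call:
send_rows:
  motion:
    - [0.6, [0, 0.002, 0], 0]
    - [1, [0, 0.004, 0], 0]
    - [1, [0, 0.004, 0], 0]
    - [1, [0, 0.004, 0], 0]
    - [1, [0, 0.004, 0], 0]
    - [0.6, [0, 0.002, 0], 0]
    - [0.3, [0, 0, 0], 0]
    - [0.3, [0, 0, 0], 0]
    - [0.3, [0, 0, 0], 0]
    - [0.3, [0, 0, 0], 0]
  force: 40

```text
t: 7.5
position: [492.8, 50.3, 42.4]
tcp_rot: [-0.149, 0.989, -0.0, 0.0]
ft_force: [-4.6, -4.0, 12.7]
finger_gap: 34.1
```

```bash
python3 m.py f; python3 - <<'E'
from h import *
o=[]; ref=None
for n in "cdef":
    c=dict(np.load(f"top_{n}.npz")); r=rect(c,110,k=5,x0=55,x1=95,y0=35,y1=85)
    g=cv2.cvtColor(r,cv2.COLOR_BGR2GRAY)
    ci=cv2.HoughCircles(g,cv2.HOUGH_GRADIENT,1,200,param1=60,param2=12,minRadius=50,maxRadius=120)
    b=dict(np.load("top_c.npz"))
    if ref is None: ref=cv2.cvtColor(rect(c,110,k=5,x0=55,x1=95,y0=42,y1=76),cv2.COLOR_BGR2GRAY); 
    R=cv2.matchTemplate(g,ref[20:-20,10:-10],cv2.TM_CCOEFF_NORMED); _,v,_,loc=cv2.minMaxLoc(R)
    ys,p=prof(c,60,78,0,30,78)
    print(n,"template shift mm",loc[0]/5,loc[1]/5,round(v,2),"hough",None if ci is None else ci[0,0]/5,"bar",barend(c))
    o.append(rect(c,78,k=3,y0=-10)) 
cv2.imwrite("pics/f.png",cv2.resize(np.vstack(o[2:]),None,fx=1.1,fy=1.1))
E
```

```text
t 7.5 fix [-76.7 -27.1  42.4] F_fix [-5.6 -2.4 12.7] gap 34.1 [ 0.06  0.76 -0.02]
barend -195.7 lens y 60.3 x 71.4 260 edges [24.9, 81.6, 106.6]
c template shift mm 11.0 4.0 1.0 hough [32.7  31.5  12.36] bar -181.8
d template shift mm 12.2 4.2 0.99 hough [25.9      25.3      22.560001] bar -186.6
e template shift mm 16.2 4.4 0.99 hough [36.3 26.3 15.2] bar -191.2
f template shift mm 16.2 4.4 0.99 hough None bar -195.7
```

View pics/f.png

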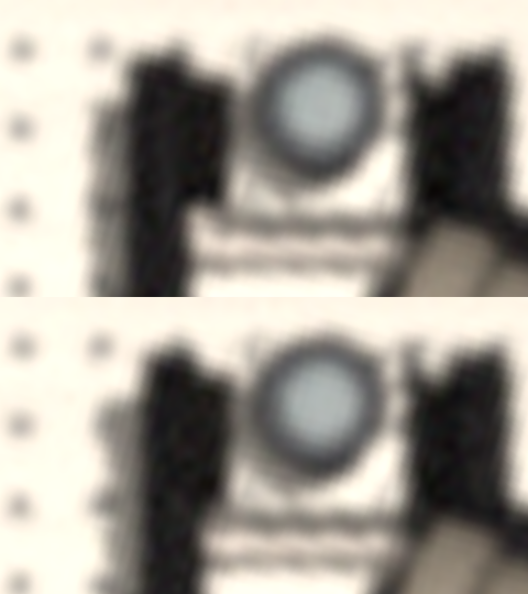

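The last squeeze moved the bar 4.5 mm, while the tracker and the pad face stayed put. So the tracker is nipped and the pad is squeezed in about 4.5–6 mm. Another stroke would take it to about 9–10 mm, so I'll hand in with the trigger held.

```bash
python3 st.py; python3 -c "
from workcell import arm; print(arm.close_job())"
```

```text
t 7.9 fix [-76.7 -27.1  42.4] F_fix [-4.  -0.5 11.6] gap 34.1 [0.36 0.61 0.06]
the job is handed in; nothing more can be done
None
```

I squeezed the trigger fully five times and handed the job in at 7.9 s, still holding the trigger squeezed with the gripper set to 40 N.

**Last checks:**
- **Nip:** on the last squeeze the bar advanced 4.5 mm, while the star tracker and the pad face did not move measurably. The tracker is therefore nipped between both jaws.
- **Pad:** I estimate it is squeezed in about 4.5 to 6 mm. This comes from bar travel in the images, not from a direct reading. Estimated from the starting jaw gap (about 78 mm) and the bar travel alone, it would be about 3 to 5 mm. Both estimates are inside the 3 to 8 mm target.
- **Trigger and forces:** the fingers stopped at 34.1 mm, so the trigger is at its stop. The wrist force readings I took stayed below 20 N.

**What disagreed:** the handle was about 7 mm further towards −y than the plate-based estimate. I corrected this from the image and by feel. The plate measured the right size, so I don't know the cause of the offset.

I did not check the bystander objects numerically, but the arm went nowhere near them.

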